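# Hold a pressure reducer in the corner fixture with its spacer ring fitted

## Robot

A 6-joint arm with a two-finger parallel gripper is mounted at the origin on the work surface. World frame = base frame: x ahead of the robot, y to its left, z up, the work surface at z = 0. Lengths are in m, angles in degrees, forces in N, time in s.
With the tool pointing down it reaches from about 0.4 to 0.825 m from the base axis. Payload 7 kg.
Tool frame: the origin (TCP) lies midway between the tips of the shut fingers; the grasp point (between the pads) lies 19 mm behind it; z points along the fingers, y is the line along which they close (so a half turn about z gives the same grasp; the last joint's range is limited). The gripper opens to 88 mm and grips with 3 to 60 N. Pads are 19 mm wide; open, the fingers measure 130 mm over their backs; the gripper's body (78 mm by 193 mm) begins 47 mm behind the grasp point.
Start: joints at [85.778, 20.546, 0.682, 0, -70.136, -16.507], TCP at [0.239, 0.631, 0.227] pointing down, gripper open.
Joint ranges: [-176.03, 176.03], [-82.01, 121.73], [-58.28, 71.71], [-173.87, 95.51], [-174.79, -0.11], [-173.66, 173.66]. Speed limits (degrees/s): [136.94, 136.94, 172.46, 180, 180, 180].

## Interface

Orientations are given as [roll, pitch, yaw] about the fixed x, y, z axes, in that order (R = Rz(yaw) Ry(pitch) Rx(roll)).
In Python, from plant import r, eyes, workorder gives the robot as it stands.
- The arm moves only by the tool step_arm, never from a script. Its argument "plan" is a list of rows, each a list of 5 numbers: the shift along the tool's x, y, z each as a share of 25 cm, from -1 to 1, then the turn about the tool's z as a share of 60 degrees, from -1 to 1, then the finger opening in mm, from 0 to 87.6. In form: [[x, y, z, turn, jaw], ...]. A call has 1 to 12 rows; each row is the pose to reach, as a shift and turn from the pose commanded when the call began, along the tool's axes at that moment; what a row does not reach only later rows make up. A row lasts 1/12 s, in which the tool goes at most 41.7 mm and 7.16 degrees, less where a joint would pass 70% of its speed; a pose out of reach is approached as far as the arm can. A call with a number of a shift or a turn outside -1 to 1 is refused whole. A call with a gripper value outside its range is refused whole. The fingers move at their own pace and stop on an object; "newtons" is the grip in N (left out, the last holds). Time passes only in rows, so rows that repeat a pose let the fingers close. It gives the time, the measured TCP pose, the force, the opening and the grip force at its end, in the units of the state.
- r.get_state(): the state, without advancing time (a new reading comes with each control period).
- eyes.capture(name): name is "scene" or "side" or "wrist"; returns the picture (480x640x3 uint8, red, green, blue); there is no depth.
- eyes.camera_model(name): a dict with "fov_y" (degrees; the focal length in pixels is half the picture's height over the tangent of half this angle, whatever the lens; pixels are square), "cx", "cy" (the principal point, pixels), "k1" (the pictures are not rectified: a ray, as slopes to the right and down, at radius r is drawn at 1 + k1 r^2 times it, then the intrinsics apply), "world_to_cam" (4x4, takes a point from world to camera coordinates); the wrist camera has in their place "hand_eye" (4x4, takes a point from camera to tool coordinates, whose origin is the TCP and whose axes are the flange's). Camera axes: x right, y up, looking along -z (the intrinsics and any distortion apply to the point x, -y, -z); pixel columns grow to the right and rows downward; lengths in m; the calibration is good to about 2 mm. A picture is of the moment at which its call begins: read the wrist's pose just before it. camera_model takes no time and is no camera call.
- workorder.close_job(): hands the job in; it is judged then, once.
The state is a dict: "time_s": time; "joints": joint angles; "qd": joint speeds; "joint_torque": joint torques, N m; "tcp_pos": TCP position; "eef_rot": TCP orientation; "contact_force": force on the tool from outside, world axes, zero at the start; "moment": the same for the moment, N m; "gripper_width": finger opening in m; "gripper_force": force on a finger pad.
Only numpy, scipy, OpenCV 4.12 (cv2) and the standard library are available. Lean on these libraries where they do the work, as an engineer would, in place of code of your own. Each camera call takes 0.05 s, during which the arm holds its last target. There are 200 camera calls.

## Task

Get the breathing-air pressure reducer ready for a colleague to screw its spring cap on: slide the loose spacer ring over the upright stem of the reducer body until it lies down on the threaded neck, then set the body flat on the plate of the corner fixture, stem end towards the end stop, and press it into the corner, square and firmly against both stops at once. Finish while still holding it there with both contacts pressed; do not let go, and leave the spring cap, the mask adapter and the wrench where they are.

Things in the scene. Friction and masses are not known exactly. Their poses are not given: they have to be found in the camera images.
- reducer: Loose reducer body, aluminium, about 0.5 kg: block 110 (x) by 56 (y) by 28 mm high. Origin: centre of its underside; x along its length to the stem end, z up. On top: brass neck (48 dia, 6 high) with the stem at x=+28, square boss at x=-28. Brass ports stick out 12 mm from the -x end, 10 mm from the -y side; the plain +x end and +y side go against the stops. Yaw within 40 degrees of the base's.
- stem_foot (a point): Point on the axis of the reducer's upright steel stem where it leaves the flat top of the brass neck, 34 mm above the body's underside (x=+28, y=0 on the body), in the body's axes. The stem is 14 mm in diameter and stands 34 mm above this point; its last 7 mm taper to 7 mm in diameter.
- boss_top (a point): Centre of the top of the reducer's square inlet boss, 66 mm above the body's underside (x=-28, y=0 on the body), in the body's axes. The boss is 36 by 36 mm and stands 38 mm above the block's top, faces parallel to the block's: take the body here from above, across the boss's +y and -y faces.
- spacer: The loose brass spacer ring, 60 g: outside diameter 32, bore 17, 20 mm high, standing on its flat end on the table. Origin at the centre of its underside; z is its axis.
- fixture: Corner fixture fixed to the table: ground, oiled steel plate (slippery) 150 (x) by 110 (y) by 12 mm thick; origin at the centre of its underside, z up. Two rigid dark steel bars, 22 mm high, stand on it along the +x edge (end stop) and the +y edge (side stop), with a small gap between them at the corner. Yaw within 25 degrees of the base's.
- corner (a point): Point on the plate's top (12 mm above the table) where the inner faces of the stops would meet, in the fixture's axes: the end stop's face is at x=0 and looks to -x, the side stop's at y=0 and looks to -y. With the body home its origin is at x=-55, y=-28, z=0 mm here, axes parallel to these.
- end_stop: The short rigid stop bar, 12 (x) by 74 (y) by 22 mm high, at the plate's +x edge; origin at the centre of its underside, on the plate. The reducer's stem-end face goes against its -x face.
- side_stop: The long rigid stop bar, 104 (x) by 12 (y) by 22 mm high, at the plate's +y edge; origin at the centre of its underside, on the plate. The reducer's +y long side goes against its -y face.
- spring_cap: Bystander: the aluminium spring cap, a closed round knurled cap 56 mm in diameter and 43 mm high, loose; origin at the centre of its underside.
- mask_adapter: Bystander: a black plastic mask adapter, stepped and round, 52 mm in diameter and 50 mm high, loose; origin at the centre of its underside.
- wrench: Bystander: a steel wrench lying on the table, loose.
There are look-alikes about, which are no part of the job. What is shaped like the reducer but green is not meant. Several things look just like the fixture: the one meant starts nearest to the robot's base.

How it is judged (in metres and radians):
On the way:
1. the spacer ring is over the stem, down on the neck of the reducer (horizontal distance between spacer and stem_foot below 0.004 m and z of spacer in the frame of stem_foot below 0.0025 m and angle between the z axis of spacer and the z axis of reducer, either way round below 0.08 rad), for 0.2 s.
At the end, for the whole second after the job is handed in: Ring on the neck round the stem; body flat on the plate, stem end to the end stop, within 2.5 mm of both stops and 2 degrees of square; pressing over 2.5 N on each stop; fingers on it (over 2 N); at rest; the three bystanders moved under 30 mm (horizontal distance between spacer and stem_foot below 0.004 m and z of spacer in the frame of stem_foot between -0.0025 and 0.0025 m and x of stem_foot in the frame of corner between -0.03 and -0.0245 m and y of stem_foot in the frame of corner between -0.0305 and -0.0255 m and z of reducer in the frame of corner below 0.0025 m and angle between the x axis of reducer and the x axis of fixture, either way round below 0.035 rad and angle between reducer's own z axis and vertical below 0.035 rad and contact force between reducer and end_stop above 2.5 N and contact force between reducer and side_stop above 2.5 N and contact force between the fingers and reducer above 2 N and linear speed of reducer below 0.01 m/s and distance of each of spring_cap, mask_adapter, wrench from where it was at the start of the episode below 0.03 m); the arm keeps its last pose, push and grip.
It fails at once if the spring cap, the mask adapter or the wrench is moved by more than 30 mm (distance of any of spring_cap, mask_adapter, wrench from where it was at the start of the episode above 0.03 m).
It fails at once if the reducer body is tipped over (angle between reducer's own z axis and vertical above 0.6 rad).
It also fails if it takes over 67 s, if anything falls off the work surface, if the arm or the gripper's body presses on something with over 40 N, if the wrist force passes 120 N, or if a joint passes its speed limit or range.

## Working session

There is one attempt and no reset: what is moved stays moved. The work goes in short steps, Python scripts to look and compute and a tool call to move; the robot and the scene stay as the last step left them, time stands still between calls to the robot, and variables do not carry over. Pictures are saved under pics/ and viewed, at most 10 in all, crops included, and the job is handed in when it is done.

Besides the shell and the picture viewer there is one more tool, called after ">>>" as name([rows], argument=value, ...), one row to a line, values as JSON. step_arm: Moves the arm, as the interface text tells. Its arguments: {"type":"object","properties":{"plan":{"type":"array"},"newtons":{"type":"number"}},"required":["plan"]}

```bash
mkdir -p pics; ls
python3 - <<'E'
from plant import r, eyes, workorder
import cv2,json
s=r.get_state();print(s)
for n in("scene","side","wrist"):
    im=eyes.capture(n);cv2.imwrite(f"pics/{n}0.png",im[:,:,::-1]);m=eyes.camera_model(n);print(n,m)
E
```

```text
pics
{'time_s': 0.0, 'joints': array([ 8.57762727e+01,  2.05917271e+01,  6.33936704e-01, -1.88716064e-02,
       -7.01363024e+01, -1.65073207e+01]), 'qd': array([-0.0230808 , -0.07517113, -0.01907361, -0.02785488,  0.10416944,
        0.03839716]), 'joint_torque': array([-1.84541437e-03, -5.82711983e+01,  2.93053079e+01,  6.99680284e+00,
        6.86382395e-03, -1.73519720e-04]), 'tcp_pos': array([0.23879269, 0.63082835, 0.22562456]), 'eef_rot': array([ 1.79904744e+02, -9.72842887e-03, -2.07374668e+01]), 'contact_force': array([-0.23339675, -0.56148592, -0.67048522]), 'moment': array([-0.02312565, -0.01222436, -0.05046527]), 'gripper_force': 0.0, 'gripper_width': 0.08752683114039048}
scene {'fov_y': 54.083840124300266, 'cx': 323.11697606636164, 'cy': 238.87851038425922, 'k1': 0.0193409830594923, 'world_to_cam': array([[-0.70486887,  0.70930804,  0.00648005,  0.39040704],
       [-0.60939998, -0.61021092,  0.50623542,  0.30993685],
       [ 0.36303105,  0.35288064,  0.86237098, -1.2594977 ],
       [ 0.        ,  0.        ,  0.        ,  1.        ]])}
side {'fov_y': 55.6520858417496, 'cx': 316.4511565587966, 'cy': 240.87630553686867, 'k1': -0.04912684895449889, 'world_to_cam': array([[ 0.83246881, -0.55390667,  0.01353091, -0.46799651],
       [ 0.30764959,  0.48240258,  0.82014601, -0.22582541],
       [-0.46081169, -0.67858319,  0.57199426, -1.01568874],
       [ 0.        ,  0.        ,  0.        ,  1.        ]])}
wrist {'fov_y': 66.64450300515404, 'cx': 321.03905556207155, 'cy': 239.57569940071997, 'k1': -0.06566670357140911, 'hand_eye': array([[ 1.63581520e-04,  9.58910927e-01,  2.83707256e-01,
         7.60643797e-02],
       [ 9.99999960e-01, -2.22335197e-04,  1.74892025e-04,
        -8.69586901e-05],
       [ 2.30783982e-04,  2.83707216e-01, -9.58910925e-01,
        -1.56513802e-01],
       [ 0.00000000e+00,  0.00000000e+00,  0.00000000e+00,
         1.00000000e+00]])}
```

View pics/scene0.png

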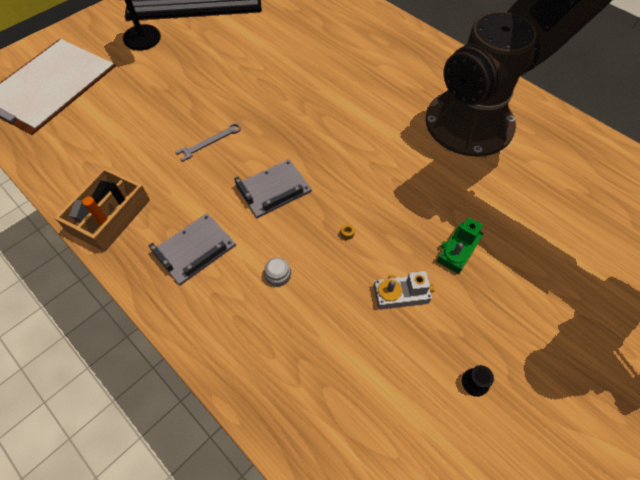

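View pics/side0.png

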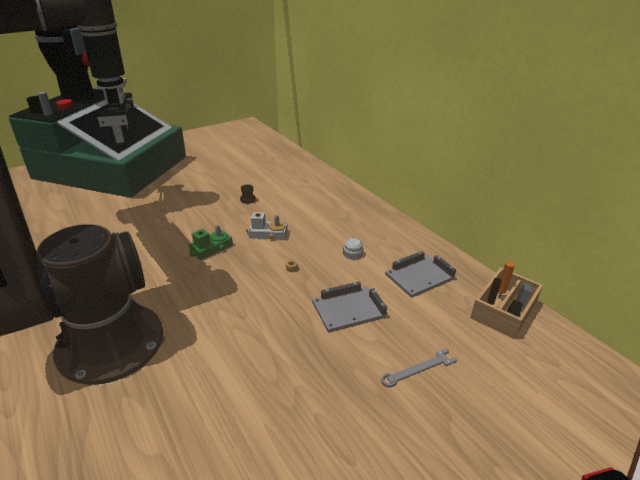

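Scene: silver/white reducer at (403,292), green look-alike at (461,245), ring at (347,231). The cap is at (277,271), adapter at (478,380) and wrench at (210,142). The two fixtures are at (273,188) and (193,248), and the first looks nearer the base. I'll check that by computing distances and viewing enlarged crops.

```bash
cat > h.py <<'E'
import numpy as np,cv2
from plant import r,eyes,workorder
from scipy.spatial.transform import Rotation as R
from scipy.optimize import least_squares
def w2c(n,st=None):
    m=eyes.camera_model(n)
    if n!='wrist': return m,m['world_to_cam']
    T=np.eye(4);T[:3,:3]=R.from_euler('xyz',st['eef_rot'],degrees=True).as_matrix();T[:3,3]=st['tcp_pos']
    return m,np.linalg.inv(T@m['hand_eye'])
def proj(n,P,st=None):
    m,T=w2c(n,st);f=240/np.tan(np.radians(m['fov_y']/2))
    c=np.atleast_2d(P)@T[:3,:3].T+T[:3,3];s=np.c_[c[:,0]/-c[:,2],-c[:,1]/-c[:,2]]
    s=s*(1+m['k1']*(s**2).sum(1,keepdims=True));return s*f+[m['cx'],m['cy']]
def plane(n,px,z,st=None):
    return least_squares(lambda q:(proj(n,[q[0],q[1],z],st)-px).ravel(),[.6,.2] if st is None else st['tcp_pos'][:2]).x
def model_pts(pose,L):  # pose x,y,yaw(deg), L local pts
    c,s=np.cos(np.radians(pose[2])),np.sin(np.radians(pose[2]));L=np.asarray(L,float)
    return np.c_[pose[0]+c*L[:,0]-s*L[:,1],pose[1]+s*L[:,0]+c*L[:,1],L[:,2]]
def fit(obs,p0):  # obs: list of (cam, st, local pts mm->m, px)
    return least_squares(lambda p:np.concatenate([(proj(n,model_pts(p,L),st)-px).ravel() for n,st,L,px in obs]),p0,x_scale=[.01,.01,1],loss='soft_l1')
E
python3 - <<'E'
from h import *
for n,px in dict(red=(403,295),ring=(347,235),fA=(273,188),fB=(193,248),green=(461,250),cap=(277,275),adapt=(478,385),wr=(210,142)).items():
    p=plane('scene',px,0.01);print(n,p.round(3),np.hypot(*p).round(3))
S=cv2.imread('pics/scene0.png');D=cv2.imread('pics/side0.png')
c=lambda I,x,y:cv2.resize(I[y:y+75,x:x+100],(400,300),interpolation=cv2.INTER_CUBIC)
cv2.imwrite('pics/c1.png',np.vstack([np.hstack([c(S,354,250),c(S,223,150)]),np.hstack([c(D,215,190),c(D,300,270)])]))
E
```

```text
red [0.513 0.198] 0.55
ring [0.49  0.013] 0.49
fA [ 0.52  -0.204] 0.559
fB [ 0.757 -0.207] 0.785
green [0.338 0.219] 0.403
cap [ 0.67  -0.025] 0.671
adapt [0.556 0.419] 0.696
wr [ 0.536 -0.426] 0.685
```

View pics/c1.png

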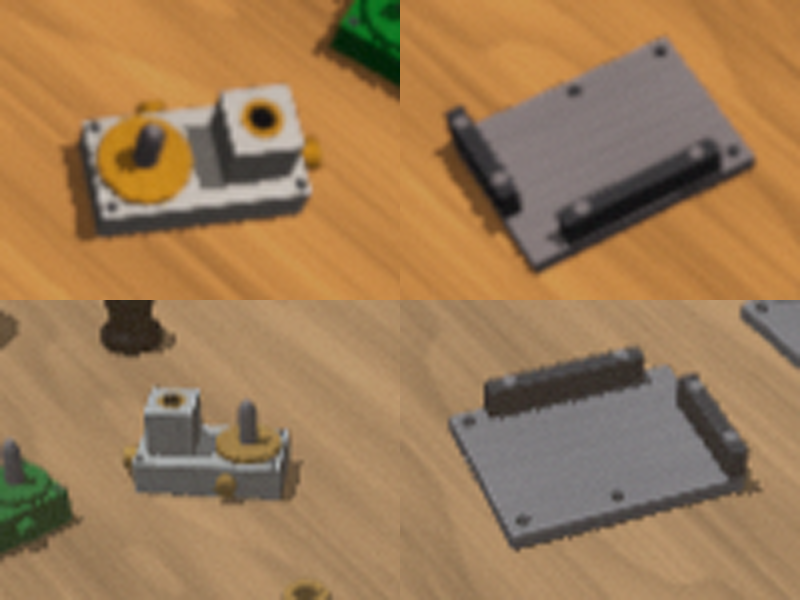

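The fixture at (273,188) is 0.559 m from the base against 0.785 m for the other, so it's the one meant. The silver reducer's stem end is to the left in the scene view, and its -y port matches the description. Next I'll fit coarse poses.

```bash
cat >> h.py <<'E'
def go(x,y,z,yaw,st=None):
    st=st or r.get_state();M=R.from_euler('xyz',st['eef_rot'],degrees=True).as_matrix()
    d=M.T@(np.array([x,y,z])-st['tcp_pos']);t=-((yaw-st['eef_rot'][2]+90)%180-90)
    print('shift shares',(d/.25).round(4),'turn',round(t/60,4),'mm',(d*1e3).round(1))
E
python3 - <<'E'
from h import *
m=lambda *a:np.array(a)/1000.
S=lambda ox,oy,L:np.array([[ox+u/4,oy+v/4] for u,v in L])
red=fit([('scene',None,m((55,-28,28),(55,28,28),(-55,28,28),(55,28,0),(-55,28,0),(-28,0,66),(28,0,68)),S(354,250,[(82,122),(97,213),(308,190),(98,235),(306,212),(262,118),(152,127)])),
 ('side',None,m((-28,0,66),(28,0,68),(-55,-28,0),(55,-28,0)),S(215,190,[(172,100),(247,103),(136,190),(283,198)]))],[.51,.2,-38])
print(red.x,red.fun.round(1))
fx=fit([('scene',None,m((-75,-55,12),(-75,55,12),(75,55,12)),S(223,150,[(265,38),(353,160),(132,262)])),
 ('side',None,m((-75,-55,12),(-75,55,12),(75,-55,12),(75,55,12)),S(300,270,[(115,240),(50,120),(345,185),(268,70)]))],[.52,-.2,-10])
print(fx.x,fx.fun.round(1))
D=cv2.imread('pics/side0.png');
print(plane('scene',(347,229.5),.02),plane('side',(291,264),.02))
go(.49-.05,.013,.2,0)
E
```

```text
[  0.51107045   0.19048781 -37.60324316] [-0.6 -1.   0.8  0.8  0.4  0.2 -0.9  0.4 -1.8 -0.1 -0.7 -0.5 -0.3  0.1
 -0.7 -0.8 -0.7 -1.2 -1.  -0.  -1.2 -0.2]
[  0.51543029  -0.21045787 -14.1393522 ] [-0.5 -2.  -0.4 -2.1 -0.9 -0.9 -1.2 -0.8 -0.6 -1.5  0.1 -1.9  0.1 -1.7]
[0.48388376 0.00648081] [ 0.47911177 -0.00056547]
shift shares [1.6277 2.0267 0.1061] turn -0.3456 mm [406.9 506.7  26.5]
```

```bash
python3 -c "
from h import *
go(.481,.003,.15,-37.6);go(.36,.317,.19,-37.6)"
```

```text
shift shares [1.7952 2.0058 0.3061] turn 0.2811 mm [448.8 501.4  76.5]
shift shares [0.8979 1.0027 0.1447] turn 0.2811 mm [224.5 250.7  36.2]
```

>>> step_arm([
  [0.9,1.0,0.15,0,70],
  [0.9,1.0,0.15,0,70],
  [0.9,1.0,0.15,0,70],
  [0.9,1.0,0.15,0,70],
  [0.9,1.0,0.15,0,70],
  [0.9,1.0,0.15,0,70],
  [0.9,1.0,0.15,0,70],
  [0.9,1.0,0.15,0,70],
  [0.9,1.0,0.15,0,70],
  [0.9,1.0,0.15,0,70],
])

```text
time_s: 0.98
tcp_pos: [0.3612, 0.3153, 0.189]
eef_rot: [180.0, 0.0, -20.9]
contact_force: [-0.4, 1.2, -0.8]
gripper_width: 0.0699
gripper_force: 0.0
```

>>> step_arm([
  [0.9,1.0,0.16,0.28,60],
  [0.9,1.0,0.16,0.28,60],
  [0.9,1.0,0.16,0.28,60],
  [0.9,1.0,0.16,0.28,60],
  [0.9,1.0,0.16,0.28,60],
  [0.9,1.0,0.16,0.28,60],
  [0.9,1.0,0.16,0.28,60],
  [0.9,1.0,0.16,0.28,60],
  [0.9,1.0,0.16,0.28,60],
  [0.9,1.0,0.16,0.28,60],
  [0.9,1.0,0.16,0.28,60],
  [0.9,1.0,0.16,0.28,60],
])

```text
time_s: 1.98
tcp_pos: [0.483, 0.0055, 0.1491]
eef_rot: [-180.0, -0.0, -37.5]
contact_force: [-0.4, 1.1, -0.2]
gripper_width: 0.0597
gripper_force: 0.0
```

```bash
cat > ring.py <<'E'
from h import *
import sys
st=r.get_state();im=eyes.capture('wrist')[:,:,::-1].copy();cv2.imwrite(sys.argv[1],im)
print(st['tcp_pos'],st['eef_rot'],st['time_s'],st['gripper_width'])
h=cv2.cvtColor(im,cv2.COLOR_BGR2HSV);m=cv2.inRange(h,(15,140,60),(35,255,255))
n,l,s,c=cv2.connectedComponentsWithStats(m)
for i in np.argsort(-s[1:,4])[:4]+1: print(s[i],c[i],plane('wrist',c[i],.012,st))
E
python3 ring.py pics/w1.png
```

```text
[0.48302151 0.0055019  0.14914998] [-1.79988091e+02 -5.38946162e-03 -3.74726062e+01] 1.9833 0.05971728462561648
[ 222  378  389   24 5380] [431.16951673 392.17881041] [0.28549166 0.02122475]
[ 300  207   39   42 1053] [318.61633428 227.90408357] [0.48366548 0.00750676]
[446 308  25  63 800] [460.67625 339.15375] [ 0.31919744 -0.03216225]
[172 308  25  63 790] [181.46835443 339.01392405] [0.47679901 0.17334242]
```

View pics/w1.png

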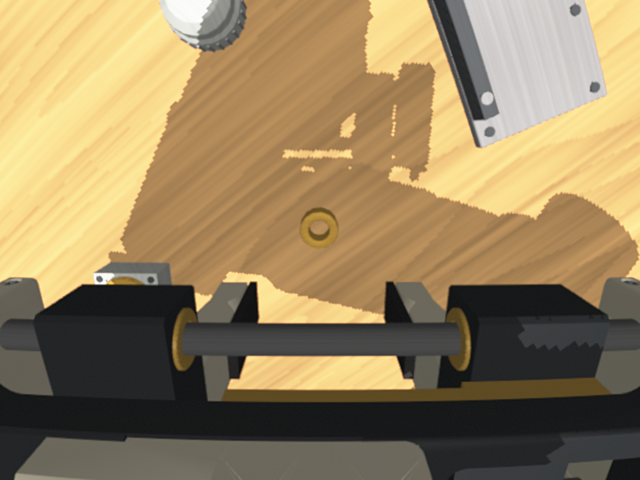

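Ring is at (318,228), centred between the fingers. Cap is at the top left, fixture at the top right, and the reducer's end at lower left. I'll go lower and measure again.

>>> step_arm([
  [0,-0.006,0.14,0,60],
  [0,-0.006,0.28,0,60],
  [0,-0.006,0.32,0,60],
  [0,-0.006,0.32,0,60],
  [0,-0.006,0.32,0,60],
])

```text
time_s: 2.45
tcp_pos: [0.4838, 0.0067, 0.0693]
eef_rot: [180.0, 0.0, -37.4]
contact_force: [0.5, 0.4, 0.6]
gripper_width: 0.0601
gripper_force: 0.0
```

```bash
cat > ring2.py <<'E'
from h import *
import sys
# outline fit: model = silhouette (convex hull) of ring vs mask; args: out, x0,y0,z of underside
st=r.get_state();im=eyes.capture('wrist')[:,:,::-1].copy();cv2.imwrite(sys.argv[1],im)
x0,y0,z0=map(float,sys.argv[2:5])
h=cv2.cvtColor(im,cv2.COLOR_BGR2HSV);m=cv2.inRange(h,(12,120,30),(38,255,255))
a=np.linspace(0,2*np.pi,60)
def mask(p):
    o=np.zeros(m.shape,np.uint8);C=lambda rr,z:proj('wrist',np.c_[p[0]+rr*np.cos(a),p[1]+rr*np.sin(a),0*a+z],st).astype(np.float32)
    cv2.fillPoly(o,[(cv2.convexHull(np.vstack([C(.016,z0),C(.016,z0+.02)]))*16).astype(np.int32)],255,shift=4,lineType=cv2.LINE_AA)
    return o,C(.0085,z0+.02)
c=proj('wrist',[x0,y0,z0+.01],st)[0];print('expected px',c)
n,l,s,cc=cv2.connectedComponentsWithStats(m)
i=min((i for i in range(1,n) if s[i,4]>300),key=lambda i:np.hypot(*(cc[i]-c)));k=(l==i).astype(np.uint8)*255
cn,_=cv2.findContours(k,cv2.RETR_EXTERNAL,cv2.CHAIN_APPROX_NONE);k[:]=0;cv2.drawContours(k,cn,-1,255,-1)
from scipy.optimize import minimize
q=minimize(lambda p:np.abs(mask(p)[0].astype(float)-k).sum()/255,[x0,y0],method='Nelder-Mead',options=dict(initial_simplex=[[x0,y0],[x0+.004,y0],[x0,y0+.004]],xatol=5e-5))
print(st['tcp_pos'],st['eef_rot'][2],'area',s[i],'ring',q.x,'misfit',q.fun)
M=R.from_euler('xyz',st['eef_rot'],degrees=True).as_matrix();print('in tool mm',1e3*(M.T@(np.r_[q.x,z0]-st['tcp_pos'])))
E
python3 ring2.py pics/w2.png .4836 .007 0; python3 -c "
import cv2;i=cv2.imread('pics/w2.png');print(cv2.cvtColor(i,cv2.COLOR_BGR2HSV)[250:330:8,320].tolist())"
```

```text
expected px [320.59486021 258.78134459]
[0.48376461 0.00666669 0.06925016] -37.390472644830986 area [    48      0    592    323 107925] ring [ 0.5725683 -0.0834375] misfit 104659.3568627451
in tool mm [125.27546205  17.61200452  69.25546979]
[[19, 155, 173], [17, 127, 193], [17, 128, 180], [20, 164, 112], [20, 170, 185], [17, 125, 181], [16, 127, 190], [17, 127, 199], [16, 125, 179], [16, 125, 169]]
```

```bash
sed -i 's/(12,120,30),(38,255,255)/(18,142,25),(38,255,255)/' ring2.py; python3 ring2.py pics/w3.png .4836 .007 0
python3 -c "
import cv2;i=cv2.imread('pics/w3.png');cv2.imwrite('pics/w3c.png',cv2.resize(i[200:330,220:420],(800,520)))"
```

```text
expected px [321.56843001 259.24840631]
[0.48450001 0.00675123 0.07004001] -37.40654571045261 area [ 296  232   51   56 1958] ring [0.48358242 0.00813242] misfit 318.8156862745098
in tool mm [-1.63178988 -0.47599121 70.03900946]
```

View pics/w3c.png

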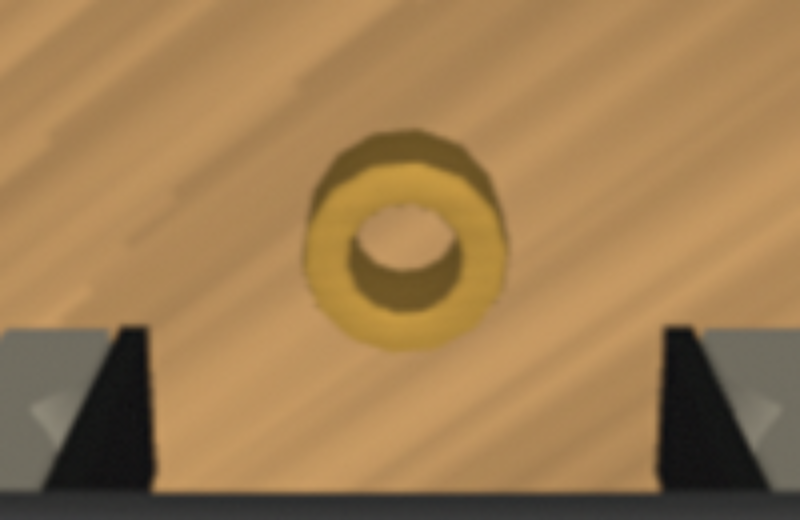

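Ring's top ellipse is centred at (321.4,264.4), with dark side wall above it and fingers clear on both sides.

```bash
python3 -c "
from h import *
st=r.get_state();p=plane('wrist',(321.4,264.4),.02,st);print(p,st['tcp_pos'],st['eef_rot'])
go(p[0],p[1],.004,-37.6,st)"
```

```text
[0.4841106  0.00699054] [0.48480929 0.00670244 0.07043206] [-1.79893124e+02 -8.12335005e-02 -3.74256416e+01]
shift shares [-0.0033  0.0013  0.2657] turn 0.0029 mm [-0.8  0.3 66.4]
```

>>> step_arm([
  [-0.004,0,0.13,0,50],
  [-0.004,0,0.22,0,50],
  [-0.004,0,0.262,0,45],
  [-0.004,0,0.262,0,20],
  [-0.004,0,0.262,0,20],
  [-0.004,0,0.262,0,20],
  [-0.004,0,0.262,0,20],
  [-0.004,0,0.262,0,20],
  [-0.004,0,0.262,0,20],
  [-0.004,0,0.262,0,20],
], newtons=20)

```text
time_s: 3.38
tcp_pos: [0.4841, 0.0067, 0.0049]
eef_rot: [-179.9, -0.1, -37.5]
contact_force: [-1.4, 1.0, 7.6]
gripper_width: 0.0308
gripper_force: 20.0
```

```bash
python3 -c "
from h import *
go(.533,.173,.17,-37.6)
st=r.get_state();M=R.from_euler('xyz',st['eef_rot'],degrees=True).as_matrix()
for d in([0,0,0],[0,0,-.015],[0,0,.05],[0,0,.1]): print(d,proj('wrist',st['tcp_pos']+M@np.array(d),st))"
```

```text
shift shares [-0.2489 -0.6485 -0.6591] turn 0.0016 mm [ -62.2 -162.1 -164.8]
[0, 0, 0] [[320.86975821 300.12212899]]
[0, 0, -0.015] [[320.85020692 315.44135541]]
[0, 0, 0.05] [[320.91671504 263.39850582]]
[0, 0, 0.1] [[320.94698393 239.7767775 ]]
```

>>> step_arm([
  [0,0,-0.16,0,20],
  [0,0,-0.32,0,20],
  [0,0,-0.48,0,20],
  [-0.06,-0.15,-0.6,0,20],
  [-0.12,-0.3,-0.66,0,20],
  [-0.18,-0.46,-0.66,0,20],
  [-0.25,-0.62,-0.66,0,20],
  [-0.25,-0.65,-0.66,0,20],
  [-0.25,-0.65,-0.66,0,20],
  [-0.25,-0.65,-0.66,0,20],
  [-0.25,-0.65,-0.66,0,20],
])

```text
time_s: 4.3
tcp_pos: [0.5318, 0.1727, 0.1685]
eef_rot: [180.0, 0.0, -37.5]
contact_force: [-0.9, -0.1, -0.6]
gripper_width: 0.0306
gripper_force: 20.0
```

```bash
python3 -c "
from h import *
import pickle
st=r.get_state();i=eyes.capture('wrist')[:,:,::-1];cv2.imwrite('pics/w4.png',i);pickle.dump(st,open('w4.pkl','wb'))
print(st['tcp_pos'],st['eef_rot'],st['gripper_width'])
cv2.imwrite('pics/w4c.png',cv2.resize(i[150:350,190:450],(780,600),interpolation=cv2.INTER_CUBIC))"
```

```text
[0.53182422 0.17270953 0.16852235] [ 1.79969665e+02  1.84039241e-02 -3.75239666e+01] 0.030594996099777325
```

View pics/w4c.png

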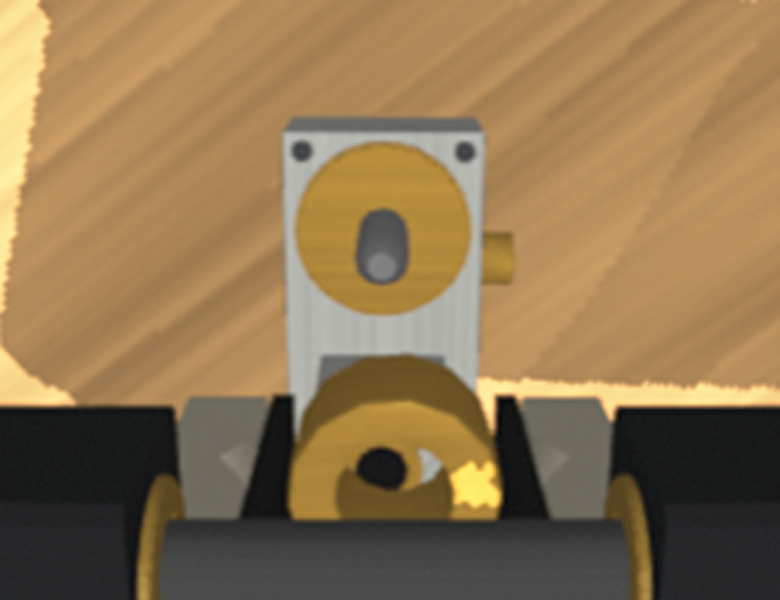

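Ring is in the hand with its far top edge at (321,283.7). Reducer below: neck disc centred at about (317,226), stem tip at (317,238), block's +x end corners at (286,194) and (351,194).

```bash
cat > w4.py <<'E'
from h import *
import pickle
st=pickle.load(open('w4.pkl','rb'));M=R.from_euler('xyz',st['eef_rot'],degrees=True).as_matrix()
C=lambda L:np.array([[190+(u+.5)/3-.5,150+(v+.5)/3-.5] for u,v in L])
T=lambda *d:proj('wrist',st['tcp_pos']+M@np.array(d)/1e3,st)[0]
q=least_squares(lambda p:np.r_[T(16+p[0],p[1],-15)[1]-C([(0,402)])[0,1],T(16+p[0],p[1],5)[1]-C([(0,355)])[0,1],T(p[0],16+p[1],-15)[0]-C([(501,0)])[0,0],T(p[0],p[1]-16,-15)[0]-C([(289,0)])[0,0]],[0,0])
print('ring in tool xy mm',q.x,q.fun)
m=lambda *a:np.array(a)/1000.
f=fit([('wrist',st,m((28,0,68),(55,28,28),(55,-28,28),(28,24,34),(28,-24,34),(4,0,34)),C([(381,267),(287,132),(483,132),(296,228),(471,228),(383,315)]))],[.511,.1905,-37.6])
print(f.x,f.fun.round(2))
sf=model_pts(f.x,[[.028,0,.034]])[0];print('stem',sf)
ring=st['tcp_pos']+M@np.array([q.x[0],q.x[1],5])/1e3*np.array([1,1,1]) if 0 else st['tcp_pos'][:2]+(M@np.r_[q.x,0]/1e3)[:2]
d=M.T@np.r_[sf[:2]-ring,0];print('move mm tool',d*1e3,'shares',d/.25)
E
python3 w4.py
```

```text
ring in tool xy mm [-1.41620067  0.20587755] [ 0.67565338 -0.63369703  1.56974955 -1.5697062 ]
[  0.51208722   0.1916059  -37.73334495] [ 0.31 -0.22 -2.01 -0.71  1.03 -0.47 -0.08  1.07 -0.11  1.27  0.04 -0.21]
stem [0.53423151 0.17447025 0.034     ]
move mm tool [ 2.25297954e+00 -3.06856809e+00 -2.34831975e-03] shares [ 9.01191818e-03 -1.22742723e-02 -9.39327900e-06]
```

>>> step_arm([
  [0.009,-0.012,0.15,0,20],
  [0.009,-0.012,0.28,0,20],
  [0.009,-0.012,0.315,0,20],
  [0.009,-0.012,0.315,0,20],
  [0.009,-0.012,0.315,0,20],
])

```text
time_s: 4.77
tcp_pos: [0.5363, 0.1735, 0.0907]
eef_rot: [180.0, -0.0, -37.5]
contact_force: [-0.3, 0.0, 0.7]
gripper_width: 0.0311
gripper_force: 20.0
```

```bash
python3 -c "
from h import *
import pickle
st=r.get_state();i=eyes.capture('wrist')[:,:,::-1];cv2.imwrite('pics/w5.png',i);pickle.dump(st,open('w5.pkl','wb'))
print(st['tcp_pos'],st['eef_rot'],st['gripper_width'])
cv2.imwrite('pics/w5c.png',cv2.resize(i[150:350,190:450],(780,600),interpolation=cv2.INTER_CUBIC))"
```

```text
[0.53633318 0.17353888 0.09065698] [ 1.79977172e+02 -2.77399917e-02 -3.75471274e+01] 0.03109682309897198
```

View pics/w5c.png

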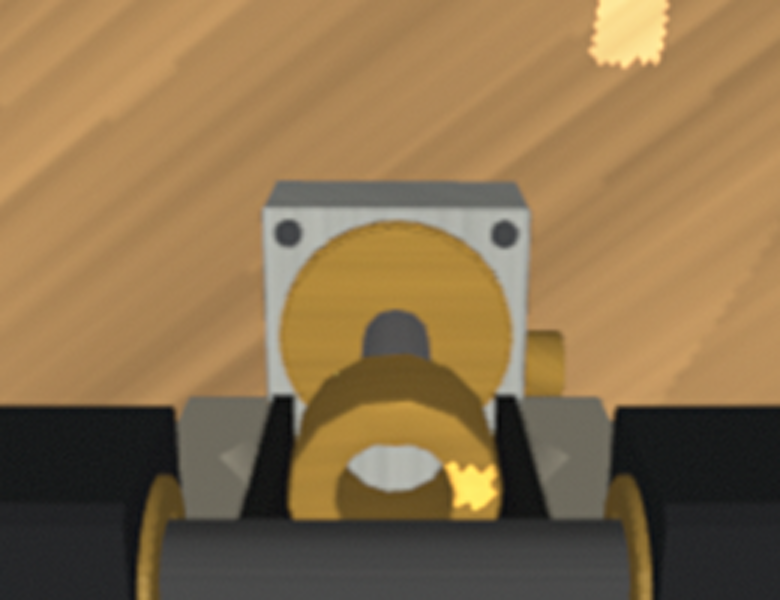

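```bash
sed -e 's/w4.pkl/w5.pkl/' -e "s/^f=fit.*/f=fit([('wrist',st,m((35,0,34),(55,28,28),(55,-28,28),(28,24,34),(28,-24,34),(55,28,0),(55,-28,0),(46,20,28),(46,-20,28)),C([(396.5,310),(264,208),(529,208),(281,333),(512,333),(276,183),(519,183),(288,233),(505,234)]))],[.511,.1905,-37.6])/" w4.py > w5.py; python3 w5.py
```

```text
ring in tool xy mm [-1.418769   0.2085386] [ 0.67559685 -0.63366023  1.56951937 -1.56947618]
[  0.5122748    0.19138374 -37.78382356] [ 0.12 -1.02 -1.03 -1.12  1.52 -0.74 -0.08  1.85  0.19  2.15 -0.29 -1.97
 -0.12 -1.63  4.23  4.69 -3.87  4.62]
stem [0.53440398 0.17422858 0.034     ]
move mm tool [-5.31123138e-01  4.20307012e-01 -8.96888504e-05] shares [-2.12449255e-03  1.68122805e-03 -3.58755402e-07]
```

>>> step_arm([
  [-0.002,0.001,0.04,0,20],
  [-0.002,0.001,0.08,0,20],
  [-0.002,0.001,0.11,0,20],
  [-0.002,0.001,0.13,0,20],
  [-0.002,0.001,0.14,0,20],
  [-0.002,0.001,0.14,0,20],
])

```text
time_s: 5.32
tcp_pos: [0.535, 0.174, 0.054]
eef_rot: [179.9, 0.0, -37.5]
contact_force: [-0.2, -0.3, -1.1]
gripper_width: 0.0309
gripper_force: 20.0
```

>>> step_arm([
  [0,0,0.02,0,20],
  [0,0,0.04,0,20],
  [0,0,0.05,0,20],
  [0,0,0.056,0,20],
  [0,0,0.056,0,20],
  [0,0,0.056,0,20],
])

```text
time_s: 5.82
tcp_pos: [0.5355, 0.1742, 0.0408]
eef_rot: [180.0, -0.0, -37.5]
contact_force: [0.1, -0.6, -1.0]
gripper_width: 0.0311
gripper_force: 20.0
```

Release; it drops the last couple of millimetres. Then raise.

>>> step_arm([
  [0,0,0.004,0,20],
  [0,0,0.004,0,34],
  [0,0,0.004,0,40],
  [0,0,0.004,0,44],
  [0,0,0.004,0,44],
  [0,0,0.004,0,44],
  [0,0,-0.1,0,44],
  [0,0,-0.2,0,50],
  [0,0,-0.3,0,60],
  [0,0,-0.4,0,60],
  [0,0,-0.4,0,60],
  [0,0,-0.4,0,60],
])

```text
time_s: 6.82
tcp_pos: [0.5362, 0.1748, 0.1425]
eef_rot: [-179.8, -0.1, -37.5]
contact_force: [-0.5, -0.4, -0.7]
gripper_width: 0.0596
gripper_force: 0.0
```

```bash
python3 -c "
from h import *
import pickle
st=r.get_state();i=eyes.capture('wrist')[:,:,::-1];cv2.imwrite('pics/w6.png',i);pickle.dump(st,open('w6.pkl','wb'))
print(st['tcp_pos'],st['eef_rot'],st['gripper_width'])
cv2.imwrite('pics/w6c.png',cv2.resize(i[150:350,190:450],(780,600),interpolation=cv2.INTER_CUBIC))"
```

```text
[0.5362464  0.17481664 0.1425412 ] [-1.79795246e+02 -5.82121234e-02 -3.75242949e+01] 0.059625943002383906
```

View pics/w6c.png

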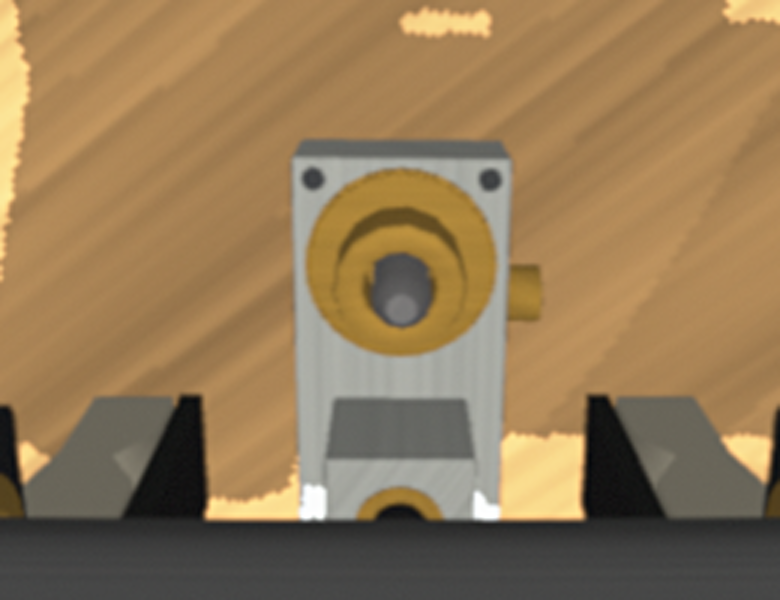

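Ring lies flat on the neck, concentric with the stem at (401,300) in the crop. Boss's front top edge runs from (331,459) to (474,459).

```bash
cat > w6.py <<'E'
from h import *
import pickle
st=pickle.load(open('w6.pkl','rb'))
C=lambda L:np.array([[190+(u+.5)/3-.5,150+(v+.5)/3-.5] for u,v in L])
m=lambda *a:np.array(a)/1000.
f=fit([('wrist',st,m((28,0,68),(55,28,28),(55,-28,28),(28,24,34),(28,-24,34),(-10,18,66),(-10,-18,66),(-10,18,28),(-10,-18,28)),C([(401,308),(293,157),(510,157),(307,262),(496,262),(330,459),(475,459),(333,398),(468,398)]))],[.511,.1905,-37.6])
print(f.x,f.fun.round(2));b=model_pts(f.x,[[-.028,0,.066]])[0];print(b)
go(b[0],b[1],.040,f.x[2],st)
E
python3 w6.py
```

```text
[  0.51219906   0.19144184 -37.50488119] [ 0.18  0.13 -1.12 -0.48  0.99 -0.44 -0.32  1.2   0.11  1.26 -1.85  0.12
  1.    0.19  0.19 -0.74  0.06 -0.69]
[0.48998662 0.20848905 0.066     ]
shift shares [-0.2292  0.0074  0.4099] turn -0.0003 mm [-57.3   1.8 102.5]
```

>>> step_arm([
  [-0.15,0.007,0,0,70],
  [-0.228,0.007,0.06,0,70],
  [-0.228,0.007,0.2,0,70],
  [-0.228,0.007,0.34,0,70],
  [-0.228,0.007,0.41,0,60],
  [-0.228,0.007,0.41,0,25],
  [-0.228,0.007,0.41,0,25],
  [-0.228,0.007,0.41,0,25],
  [-0.228,0.007,0.41,0,25],
  [-0.228,0.007,0.41,0,25],
  [-0.228,0.007,0.41,0,25],
  [-0.228,0.007,0.41,0,25],
], newtons=50)

```text
time_s: 7.87
tcp_pos: [0.4901, 0.2083, 0.0397]
eef_rot: [-179.8, -0.0, -37.5]
contact_force: [-1.0, 1.2, 6.9]
gripper_width: 0.0357
gripper_force: 50.0
```

>>> step_arm([
  [0,0,-0.04,0,25],
  [0,0,-0.12,0,25],
  [0,0,-0.24,0,25],
  [0,0,-0.36,0,25],
  [0,0,-0.48,0,25],
  [0,0,-0.6,0,25],
  [0,0,-0.64,0,25],
  [0,0,-0.64,0,25],
  [0,0,-0.64,0,25],
])

```text
time_s: 8.62
tcp_pos: [0.4882, 0.2072, 0.1974]
eef_rot: [180.0, 0.1, -37.6]
contact_force: [-0.2, -0.3, -6.8]
gripper_width: 0.0356
gripper_force: 50.0
```

```bash
python3 -c "
from h import *
go(.455,-.201,.2,-14.1);go(.475,0,.2,-14.1)"
```

```text
shift shares [ 0.8903  1.3751 -0.0107] turn -0.3911 mm [222.6 343.8  -2.7]
shift shares [ 0.4635  0.6891 -0.0106] turn -0.3911 mm [115.9 172.3  -2.6]
```

>>> step_arm([
  [0.03,0.046,0,0,25],
  [0.08,0.123,0,0,25],
  [0.14,0.215,0,0,25],
  [0.2,0.307,0,0,25],
  [0.26,0.399,0,0,25],
  [0.32,0.491,0,0,25],
  [0.38,0.583,0,0,25],
  [0.45,0.69,0,0,25],
])

```text
time_s: 9.28
tcp_pos: [0.4713, 0.0006, 0.1959]
eef_rot: [179.8, 0.2, -37.5]
contact_force: [0.5, -0.1, -5.0]
gripper_width: 0.0356
gripper_force: 50.0
```

>>> step_arm([
  [0.06,0.092,0,-0.05,25],
  [0.12,0.184,0,-0.1,25],
  [0.18,0.276,0,-0.16,25],
  [0.24,0.368,0,-0.22,25],
  [0.3,0.46,0,-0.28,25],
  [0.36,0.56,0,-0.33,25],
  [0.41,0.64,0,-0.37,25],
  [0.44,0.685,0,-0.39,25],
  [0.44,0.685,0,-0.39,25],
  [0.44,0.685,0,-0.39,25],
])

```text
time_s: 10.12
tcp_pos: [0.4542, -0.2012, 0.1959]
eef_rot: [180.0, 0.3, -14.3]
contact_force: [0.0, 0.4, -6.2]
gripper_width: 0.0357
gripper_force: 50.0
```

```bash
python3 -c "
from h import *
import pickle
st=r.get_state();i=eyes.capture('wrist')[:,:,::-1];cv2.imwrite('pics/w7.png',i);pickle.dump(st,open('w7.pkl','wb'))
print(st['tcp_pos'],st['eef_rot'],st['gripper_width'])
cv2.imwrite('pics/w7c.png',cv2.resize(i[0:300,120:520],(800,600),interpolation=cv2.INTER_CUBIC))"
```

```text
[ 0.45422717 -0.20122674  0.1958722 ] [179.97404735   0.27478899 -14.28789055] 0.0357361695348207
```

View pics/w7c.png

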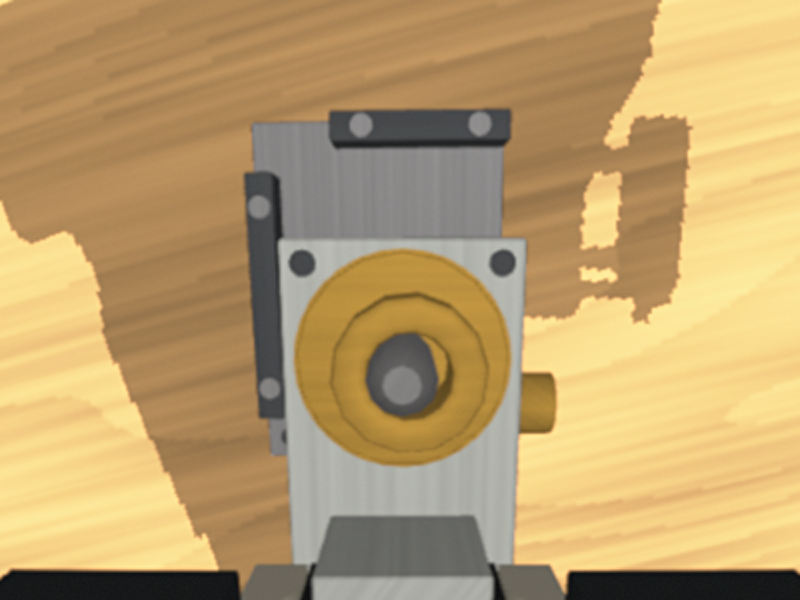

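End stop's inner foot runs from (332,147) to (510,145) in the crop, the side stop's outer top edge from (246,175) to (261,417), and the plate corner is at (253,123). The body in hand has the ring on the neck.

```bash
cat > w7.py <<'E'
from h import *
import pickle
st=pickle.load(open('w7.pkl','rb'))
C=lambda L:np.array([[120+(u+.5)/2-.5,(v+.5)/2-.5] for u,v in L])
px=C([(261,417),(246,175),(331,111),(510,109),(332,147),(253,123),(271,455)])
def pts(p):
    s,e=p[3]/1e3,p[4]/1e3
    return model_pts(p[:3],[(s,.055,.034),(s+.104,.055,.034),(.075,e+.074,.034),(.075,e,.034),(.063,e+.074,.012),(.075,.055,.012),(-.075,.055,.012)])
ed=C([(502,190)])[0]
def res(p):
    a,b=proj('wrist',model_pts(p[:3],[(.06,-.055,.012),(.02,-.055,.012)]),st)
    t=(ed[1]-a[1])/(b[1]-a[1])
    return np.r_[(proj('wrist',pts(p),st)-px).ravel(),a[0]+t*(b[0]-a[0])-ed[0]]
f=least_squares(res,[.515,-.21,-14,-60,-55],x_scale=[.01,.01,1,10,10],loss='soft_l1');F=f.x
print('fixture',F,res(F).round(2))
z=st['tcp_pos'][2]-.0397
m=lambda *a:np.array(a)/1000.+[0,0,z]
b=fit([('wrist',st,m((28,0,68),(55,28,28),(55,-28,28),(28,24,34),(28,-24,34),(-10,18,66),(-10,-18,66),(-10,18,28),(-10,-18,28)),C([(402,385),(279,240),(526,239),(295,358),(510,357),(314,577),(493,577),(330,517),(474,517)]))],[.48,-.2,-14])
B=b.x;print('body',B,b.fun.round(2));print('body-tcp tool mm')
home=model_pts(F[:3],[(.063-.055,.043-.028,0)])[0]
dyaw=F[2]-B[2];print('dyaw',dyaw)
# body rigid to tool: tool pose for body at corner offset (-ox,-oy)
def tool(ox,oy):
    h=model_pts(F[:3],[(.008-ox,.015-oy,0)])[0,:2]
    c,s=np.cos(np.radians(dyaw)),np.sin(np.radians(dyaw))
    return h+np.array([[c,-s],[s,c]])@(st['tcp_pos'][:2]-B[:2])
if __name__=='__main__':
    for o in((.01,.008),(0,0)):
        t=tool(*o);print(o,t);go(t[0],t[1],.012+.0397,st['eef_rot'][2]+dyaw,st)
E
python3 w7.py
```

```text
fixture [  0.51573233  -0.20743507 -13.80991016 -52.46585055 -53.26335003] [-0.57  2.17 -0.42 -1.06 -2.06 -0.57  0.68 -0.22  0.39  1.25 -0.17 -0.75
  0.16  1.21  2.21]
body [  0.48103997  -0.20783897 -14.21061331] [ 0.13  0.41 -2.07 -2.67  1.73 -2.33 -0.56  1.4   0.37  1.77 -2.1   1.02
  1.13  0.92 -0.67 -1.56  1.18 -1.65]
body-tcp tool mm
dyaw 0.4007031498206448
(0.01, 0.008) [ 0.48860267 -0.19373547]
shift shares [ 0.1286 -0.0632  0.5761] turn -0.0067 mm [ 32.2 -15.8 144. ]
(0, 0) [ 0.50022321 -0.18835374]
shift shares [ 0.1683 -0.0956  0.5758] turn -0.0067 mm [ 42.1 -23.9 144. ]
```

>>> step_arm([
  [0.06,-0.03,0,-0.007,25],
  [0.12,-0.06,0.04,-0.007,25],
  [0.128,-0.063,0.14,-0.007,25],
  [0.128,-0.063,0.26,-0.007,25],
  [0.128,-0.063,0.38,-0.007,25],
  [0.128,-0.063,0.48,-0.007,25],
  [0.128,-0.063,0.535,-0.007,25],
  [0.128,-0.063,0.55,-0.007,25],
  [0.128,-0.063,0.55,-0.007,25],
  [0.128,-0.063,0.55,-0.007,25],
])

```text
time_s: 11.0
tcp_pos: [0.4916, -0.1928, 0.0613]
eef_rot: [180.0, -0.0, -13.7]
contact_force: [-0.2, -0.4, -4.3]
gripper_width: 0.0356
gripper_force: 50.0
```

```bash
python3 -c "
from h import *
s=[r.get_state()]
for _ in range(4):
  eyes.capture('side');s.append(r.get_state())
for k in('tcp_pos','eef_rot','contact_force'): print(k,np.mean([x[k] for x in s[1:]],0).round(4))
cv2.imwrite('pics/w8.png',eyes.capture('wrist')[:,:,::-1])"
```

```text
tcp_pos [ 0.492 -0.193  0.062]
eef_rot [-1.799828e+02 -1.214000e-01 -1.368200e+01]
contact_force [ 0.1483  0.2409 -4.9901]
```

>>> step_arm([
  [0,0,0.012,0,25],
  [0,0,0.022,0,25],
  [0,0,0.03,0,25],
  [0,0,0.034,0,25],
  [0,0,0.034,0,25],
])

```text
time_s: 11.67
tcp_pos: [0.4909, -0.1932, 0.052]
eef_rot: [180.0, 0.0, -13.7]
contact_force: [0.7, 0.1, -5.8]
gripper_width: 0.0354
gripper_force: 50.0
```

>>> step_arm([
  [0,0,0.003,0,25],
  [0,0,0.005,0,25],
  [0,0,0.006,0,25],
  [0,0,0.006,0,25],
])

```text
time_s: 12.0
tcp_pos: [0.4914, -0.1933, 0.0517]
eef_rot: [180.0, -0.0, -13.7]
contact_force: [-2.7, 0.2, 4.7]
gripper_width: 0.036
gripper_force: 50.0
```

>>> step_arm([
  [0.006,0,0,0,25],
  [0.012,0,0,0,25],
  [0.018,0,0,0,25],
  [0.022,0,0,0,25],
  [0.025,0,0,0,25],
  [0.025,0,0,0,25],
])

```text
time_s: 12.5
tcp_pos: [0.4977, -0.1948, 0.0517]
eef_rot: [180.0, -0.1, -13.7]
contact_force: [-2.5, 0.8, 6.3]
gripper_width: 0.0359
gripper_force: 50.0
```

>>> step_arm([
  [0.004,0,0,0,25],
  [0.008,0,0,0,25],
  [0.012,0,0,0,25],
  [0.016,0,0,0,25],
  [0.016,0,0,0,25],
])

```text
time_s: 12.92
tcp_pos: [0.4995, -0.1953, 0.0517]
eef_rot: [180.0, 0.1, -13.7]
contact_force: [-10.5, 4.9, 14.0]
gripper_width: 0.0357
gripper_force: 50.0
```

>>> step_arm([
  [0,-0.006,0,0,25],
  [0,-0.012,0,0,25],
  [0,-0.018,0,0,25],
  [0,-0.02,0,0,25],
  [0,-0.02,0,0,25],
])

```text
time_s: 13.33
tcp_pos: [0.5003, -0.1919, 0.0518]
eef_rot: [179.9, 0.1, -13.7]
contact_force: [-10.9, -5.0, 13.9]
gripper_width: 0.0357
gripper_force: 50.0
```

>>> step_arm([
  [0,-0.004,0,0,25],
  [0,-0.008,0,0,25],
  [0,-0.012,0,0,25],
  [0,-0.012,0,0,25],
  [0,-0.012,0,0,25],
])

```text
time_s: 13.75
tcp_pos: [0.501, -0.1891, 0.0517]
eef_rot: [179.9, 0.1, -13.8]
contact_force: [-10.3, -5.0, 12.4]
gripper_width: 0.0356
gripper_force: 50.0
```

```bash
python3 -c "
from h import *
s=[]
for n in('side','scene','wrist','side'):
  i=eyes.capture(n);s.append(r.get_state());cv2.imwrite(f'pics/z_{n}.png',i[:,:,::-1])
for k in('tcp_pos','eef_rot','contact_force','moment'): print(k,np.mean([x[k] for x in s],0).round(4))
f=np.mean([x['contact_force'] for x in s],0);a=np.radians(-13.8);print('fixture axes',f[0]*np.cos(a)+f[1]*np.sin(a),-f[0]*np.sin(a)+f[1]*np.cos(a))"
```

```text
tcp_pos [ 0.501  -0.1891  0.0517]
eef_rot [ 1.798924e+02  1.473000e-01 -1.375980e+01]
contact_force [-10.0368  -5.3079  12.27  ]
moment [-1.9401  3.5118 -0.4037]
fixture axes -8.480962764473956 -7.548750290129602
```

>>> step_arm([
  [0,-0.004,0,0,25],
  [0,-0.008,0,0,25],
  [0,-0.012,0,0,25],
  [0,-0.016,0,0,25],
  [0,-0.016,0,0,25],
])

```text
time_s: 14.37
tcp_pos: [0.5015, -0.1871, 0.0518]
eef_rot: [179.7, 0.2, -13.7]
contact_force: [-10.2, -18.7, 11.0]
gripper_width: 0.0355
gripper_force: 50.0
```

>>> step_arm([
  [0.002,0,0,0,25],
  [0.004,0,0,0,25],
  [0.006,0,0,0,25],
  [0.006,0,0,0,25],
  [0.006,0,0,0,25],
  [0.006,0,0,0,25],
])

```text
time_s: 14.87
tcp_pos: [0.5014, -0.1872, 0.0518]
eef_rot: [179.7, 0.3, -13.7]
contact_force: [-15.3, -14.8, 17.6]
gripper_width: 0.0357
gripper_force: 50.0
```

```bash
python3 -c "
from h import *
s=[];I={}
for n in('side','scene','wrist','side'):
  I[n]=eyes.capture(n)[:,:,::-1];s.append(r.get_state());cv2.imwrite(f'pics/z_{n}.png',I[n])
for k in('tcp_pos','eef_rot','contact_force','gripper_width'): print(k,np.mean([x[k] for x in s],0).round(4))
f=np.mean([x['contact_force'] for x in s],0);a=np.radians(-13.8);print('fixture axes',f[0]*np.cos(a)+f[1]*np.sin(a),-f[0]*np.sin(a)+f[1]*np.cos(a))
a=cv2.resize(I['wrist'][120:345,170:470],(400,300),interpolation=2);b=cv2.resize(I['side'][225:345,285:445],(400,300),interpolation=2);c=cv2.resize(I['scene'][130:250,200:360],(400,300),interpolation=2)
d=cv2.resize(I['wrist'][150:240,230:350],(400,300),interpolation=2)
cv2.imwrite('pics/zc.png',np.vstack([np.hstack([a,b]),np.hstack([c,d])]))"
```

```text
tcp_pos [ 0.5015 -0.1872  0.0518]
eef_rot [179.7411   0.3191 -13.7464]
contact_force [-15.387  -15.154   16.6267]
gripper_width 0.0356
fixture axes -11.328122378890091 -18.386908710623818
```

View pics/zc.png

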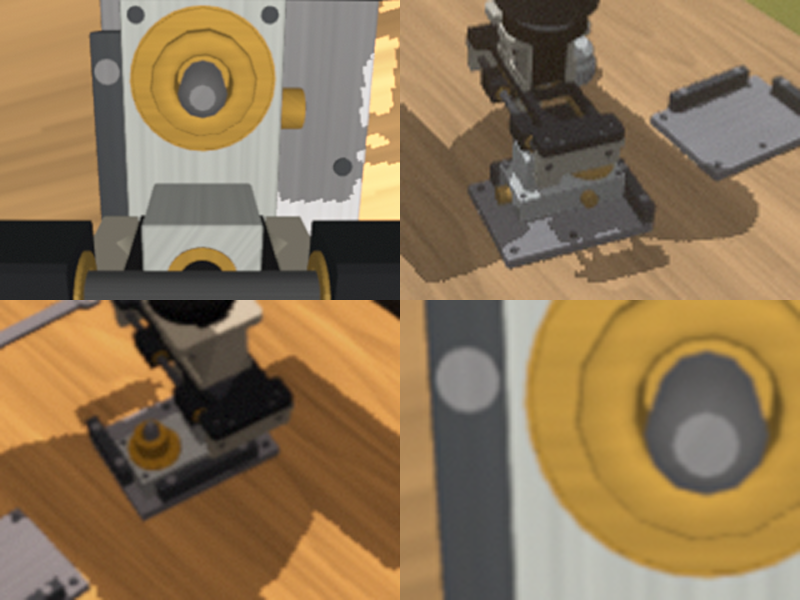

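The body is in the corner with the ring on the neck: stop against the body edge in the wrist crop, stem tip at (203,97). I'll push a little more in x so the end stop has margin over friction.

>>> step_arm([
  [0.003,0,0,0,25],
  [0.006,0,0,0,25],
  [0.006,0,0,0,25],
  [0.006,0,0,0,25],
  [0.006,0,0,0,25],
  [0.006,0,0,0,25],
  [0.006,0,0,0,25],
  [0.006,0,0,0,25],
])

```text
time_s: 15.73
tcp_pos: [0.5015, -0.1872, 0.0518]
eef_rot: [179.7, 0.5, -13.8]
contact_force: [-21.2, -12.1, 21.6]
gripper_width: 0.0358
gripper_force: 50.0
```

```bash
python3 -c "
from h import *
s=[]
for n in('side','wrist','side'):
  I=eyes.capture(n);s.append(r.get_state())
  if n=='wrist': g=cv2.cvtColor(np.ascontiguousarray(I),cv2.COLOR_RGB2GRAY);st=s[-1]
for k in('tcp_pos','eef_rot','contact_force'): print(k,np.mean([x[k] for x in s],0).round(4))
f=np.mean([x['contact_force'] for x in s],0);a=np.radians(-13.8);print('fixture axes',f[0]*np.cos(a)+f[1]*np.sin(a),-f[0]*np.sin(a)+f[1]*np.cos(a))
for l in cv2.createLineSegmentDetector().detect(g)[0][:,0]:
  d=l[2:]-l[:2];L=np.hypot(*d)
  if L>35 and 220<l[0]<480 and l[1]<300: print(l.round(1),'world', end=' ');P=[plane('wrist',q,.036,st) for q in(l[:2],l[2:])];v=P[1]-P[0];print((np.degrees(np.arctan2(v[1],v[0]))%90-90).round(2))"
```

```text
tcp_pos [ 0.5015 -0.1872  0.0518]
eef_rot [179.7366   0.4588 -13.7613]
contact_force [-20.0013 -12.0906  21.8831]
fixture axes -16.539951892725426 -16.51261505156286
[404.4 285.  516.9 284.4] world -13.94
[469.4 119.8 385.6 119.7] world -13.06
[381.9 118.3 260.6 119. ] world -13.43
[259.2 120.6 265.9 281.9] world -13.96
[367.5 282.9 379.6 323. ] world -86.0
[245.  281.8 236.  146.8] world -13.58
[314.4  90.5 470.6  91.8] world -13.57
[285.6 257.  355.6 256.9] world -13.81
[377.2 268.1 379.9 186.8] world -13.0
[380.1 185.7 382.8 121.8] world -13.78
[363.1 288.6 278.1 288.8] world -13.73
[246.9  95.2 309.4  94.9] world -13.78
[244.4 139.4 242.5  98.1] world -14.03
[383.1 116.2 435.6 117. ] world -14.0
[283.1  98.1 246.9  98.1] world -14.17
[398.   47.6 486.8  26.7] world -89.99
```

```bash
python3 -c "
from plant import workorder
print(workorder.close_job())"
```

```text
the job is handed in; nothing more can be done
None
```

The job is handed in at about 16 s of the 67 s allowed: the ring lies on the neck round the stem, and the body is flat on the plate and still gripped at 50 N. The wrist force shows about 16 N towards each stop, part of it friction, and the body edges are within about 1° of the stops; I never reached for the bystanders, but did not re-measure them at the end.

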